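# Find the two full canisters by weight and stand them on the scale

## Robot

A 6-joint arm with a two-finger parallel gripper is mounted at the origin on the work surface. World frame = base frame: x ahead of the robot, y to its left, z up, the work surface at z = 0. Lengths are in m, angles in rad, forces in N, time in s.
With the tool pointing down it reaches from about 0.25 to 0.775 m from the base axis. Payload 4 kg.
Tool frame: the origin (TCP) lies midway between the tips of the shut fingers; the grasp point (between the pads) lies 19 mm behind it; z points along the fingers, y is the line along which they close (so a half turn about z gives the same grasp; the last joint's range is limited). The gripper opens to 94 mm and grips with 3 to 60 N. Pads are 16 mm wide; open, the fingers measure 119 mm over their backs; the gripper's body (75 mm by 177 mm) begins 78 mm behind the grasp point.
Start: joints at [-1.287, 0.087, 1.371, -0, 1.684, -0.103], TCP at [0.207, -0.509, 0.206] pointing down, gripper open.
Joint ranges: [-3.1, 3.1], [-0.76, 2.03], [0.27, 2.55], [-1.08, 4.22], [0.17, 2.65], [-2.57, 2.57]. Speed limits (rad/s): [2.79, 2.79, 3.14, 3.14, 3.14, 3.14].

## Interface

Orientations are given as [roll, pitch, yaw] about the fixed x, y, z axes, in that order (R = Rz(yaw) Ry(pitch) Rx(roll)).
In Python, from bench import robot gives the robot as it stands. The module is installed in compiled form; this text tells all that it offers.
- The arm moves only by the tool arm_command, never from a script. Its argument "targets" is a list of rows, each a list of 4 numbers: the shift along the world's x, y, z as a fraction of full scale, then the turn about the world's z as a fraction of full scale. A call has 1 to 8 rows; each row is the pose to reach, as a shift and turn from the pose commanded when the call began; what a row does not reach only later rows make up. Full scale, the value 1, is 0.5 m for a shift and 120 degrees for a turn. A row lasts 1/12 s, in which the tool goes at most 41.7 mm and 7.16 degrees, less where a joint would pass 70% of its speed; a pose out of reach is approached as far as the arm can. A call with a number of a shift or a turn outside -1 to 1 is refused whole. A call with a gripper value outside its range is refused whole. "claw" is the closure, from 0 (fully open) to 1 (shut), set as the call begins (left out, the last holds). The fingers move at their own pace and stop on an object; the grip force is fixed at half the most. Time passes only in rows, so rows that repeat a pose let the fingers close. It gives the time, the measured TCP pose, the force, the opening and the grip force at its end, in the units of the state.
- robot.get_obs(): the state, without advancing time (a new reading comes with each control period).
- robot.snapshot(name): name is "scene" or "top" or "wrist"; returns the picture (400x640x3 uint8, red, green, blue); there is no depth.
- robot.camera_info(name): a dict with "vfov" (degrees; the focal length in pixels is half the picture's height over the tangent of half this angle, whatever the lens; pixels are square), "cx", "cy" (the principal point, pixels), "extrinsics" (4x4, takes a point from camera to world coordinates); the wrist camera has in their place "T_tool_cam" (4x4, takes a point from camera to tool coordinates, whose origin is the TCP and whose axes are the flange's). Camera axes: x right, y up, looking along -z (the intrinsics and any distortion apply to the point x, -y, -z); pixel columns grow to the right and rows downward; lengths in m; the calibration is good to about 2 mm. A picture is of the moment at which its call begins: read the wrist's pose just before it. camera_info takes no time and is no camera call.
- robot.close_job(): hands the job in; it is judged then, once.
The state is a dict: "time": time; "joint_positions": joint angles; "qvel": joint speeds; "joint_torque": joint torques, N m; "tool_pos": TCP position; "ee_rot": TCP orientation; "wrist_force": force on the tool from outside, world axes, zero at the start; "wrist_torque": the same for the moment, N m; "width": finger opening in m; "finger_force": force on a finger pad.
Only numpy, scipy, OpenCV 4.12 (cv2) and the standard library are available. Lean on these libraries where they do the work, as an engineer would, in place of code of your own. Each camera call takes 0.05 s, during which the arm holds its last target. There are 200 camera calls.

## Task

Four identical steel canisters stand under the strip lamp; two of them are still full and only their weight tells which. Stand the two full ones upright side by side on the pan of the scale and leave the two empty ones standing upright on the stand (you may lift them and put them back). Do not knock hard against the stand or its lamp, do not tip a canister over, and leave the bottle, beaker and spatula alone.

Things in the scene. Friction and masses are not known exactly. Their poses are not given: they have to be found in the camera images.
- stand: Fixed steel stand. Origin: centre of its underside on the bench; x to its rear (away from the robot at yaw 0), y along its length. Base 100 mm (x) by 360 mm (y), its floor 20 mm above the bench, a lip 5 mm thick all round rising 8 mm above the floor. The canisters stand on the floor in one row along y, 85 mm apart, within 4 mm of the centre line. Its front (-x) is open.
- lamp (a point): Middle of the underside of the stand's lamp bar (white, 30 x 30 mm, 360 mm long, along y): at x = 30, z = 215 mm on the stand; front edge 15 mm behind the row's centre line; thin tube 7 mm below it is look only. 14 mm posts at both ends (x = 38, y = +-172). A gripper leaned 35 to 40 degrees, its body towards the front (-x), gets at the knobs; an upright one hits the bar.
- can_a: Upright steel canister, one of four that look alike: body 62 mm diameter, 85 mm tall (64 mm lid rim), on top a black knob, a plain upright cylinder 26 mm diameter, from 85 to 130 mm above the underside. Origin: centre of the underside, z up its axis. Full: 0.77 to 0.83 kg; empty: 0.27 kg; which two are full is drawn anew. Held by its knob it hangs upright by itself.
- can_b: Canister like can_a in look, size and origin; full or empty, as for can_a.
- can_c: Canister like can_a in look, size and origin; full or empty, as for can_a.
- can_d: Canister like can_a in look, size and origin; full or empty, as for can_a.
- scale: Fixed white bench scale, base 150 mm (x) by 200 mm (y), 42 mm tall, standing on the bench with the pan above it. Origin: centre of the underside on the bench; x and y as the pan's.
- pan_top (a point): Centre of the flat top of the scale's steel pan, 120 mm (x) by 180 mm (y); 68 mm above the bench when empty, z up. Room for two canisters side by side along y (for instance 42 mm either side of the centre).
- pan (a joint): How far the scale's pan has sunk, in m; 0 when empty. It sinks level on a spring of 1.5 N per mm: about 5.2 mm under one full canister, 1.8 mm under an empty one, 10.5 mm under two full ones, 7 mm under one of each; end of travel 18 mm.
- bottle: Bystander: amber bottle, 70 mm diameter, 150 mm tall, on the bench. Origin: centre of the underside.
- beaker: Bystander: glass beaker, 72 mm diameter, 95 mm tall, on the bench. Origin: centre of the underside.
- spatula: Bystander: spatula 180 mm long lying flat on the bench in front of the stand and scale. Origin: under its middle, x along it.
There are look-alikes about, which are no part of the job. What is shaped like the can_d but pink is not meant. What is shaped like the can_b but blue is not meant.

How it is judged:
By the outcome, as a careful person would: the job done as asked, in the order asked, and still so for the second after the job is handed in, with the robot touching nothing.
It also fails if it takes over 72 s, if anything falls off the work surface, if the arm or the gripper's body presses on something with over 40 N, if the wrist force passes 120 N, or if a joint passes its speed limit or range.

## Working session

There is one attempt and no reset: what is moved stays moved. The work goes in short steps, Python scripts to look and compute and a tool call to move; the robot and the scene stay as the last step left them, time stands still between calls to the robot, and variables do not carry over. Pictures are saved under pics/ and viewed, at most 10 in all, crops included, and the job is handed in when it is done.

Besides the shell and the picture viewer there is one more tool, called by a JSON object that holds its "name" and its "arguments". arm_command: Moves the arm, as the interface text tells. Shift numbers are shares of 0.5 m and turn numbers shares of 120 degrees, none past 1 either way. Its arguments: {"type":"object","properties":{"targets":{"type":"array"},"claw":{"type":"number"}},"required":["targets"]}

```bash
mkdir -p pics; ls; cat > h.py <<'E'
import numpy as np,cv2
from bench import robot
def save(n,f):
    im=robot.snapshot(n); cv2.imwrite(f,im[:,:,::-1]); return im
E
python3 - <<'E'
from h import *
o=robot.get_obs(); print({k:np.round(v,3).tolist() for k,v in o.items()})
for n in("scene","top","wrist"):
    print(n,{k:np.round(v,4).tolist() if not isinstance(v,str) else v for k,v in robot.camera_info(n).items()})
a=save("scene","pics/s0.png");b=save("top","pics/t0.png")
E
```

```text
pics
{'time': 0.0, 'joint_positions': [-1.287, 0.088, 1.372, -0.0, 1.684, -0.103], 'qvel': [-0.0, 0.0, -0.001, 0.0, 0.001, -0.001], 'joint_torque': [0.0, -34.018, -30.243, 0.072, 0.033, -0.0], 'tool_pos': [0.207, -0.509, 0.204], 'ee_rot': [-3.139, -0.0, 0.387], 'wrist_force': [0.336, -0.076, -0.169], 'wrist_torque': [0.002, -0.028, -0.03], 'finger_force': 0.0, 'width': 0.094}
scene {'vfov': 46.3812, 'cx': 325.2535, 'cy': 200.4666, 'extrinsics': [[-0.8175, -0.4071, 0.4075, 1.0411], [0.5759, -0.5831, 0.573, 0.5886], [0.0043, 0.703, 0.7111, 0.8884], [0.0, 0.0, 0.0, 1.0]]}
top {'vfov': 51.9839, 'cx': 318.4458, 'cy': 194.6982, 'extrinsics': [[-0.0189, 0.9815, -0.1906, 0.4437], [-0.9998, -0.0198, -0.003, -0.0083], [-0.0067, 0.1905, 0.9817, 0.9833], [0.0, 0.0, 0.0, 1.0]]}
wrist {'vfov': 66.1936, 'cx': 321.4464, 'cy': 195.8261, 'T_tool_cam': [[0.0023, 0.9595, 0.2817, 0.084], [1.0, -0.0019, -0.0016, -0.0003], [-0.001, 0.2817, -0.9595, -0.1802], [0.0, 0.0, 0.0, 1.0]]}
```

View pics/s0.png

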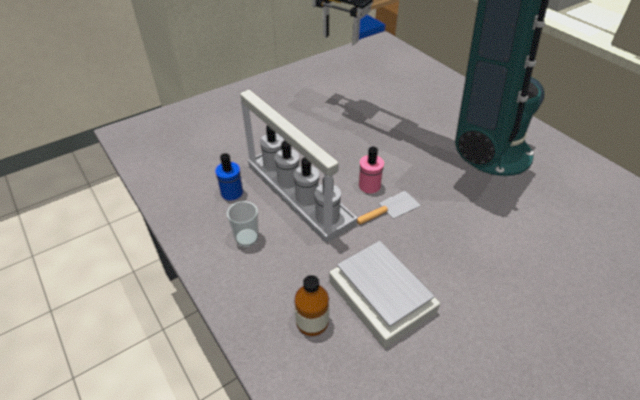

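View pics/t0.png

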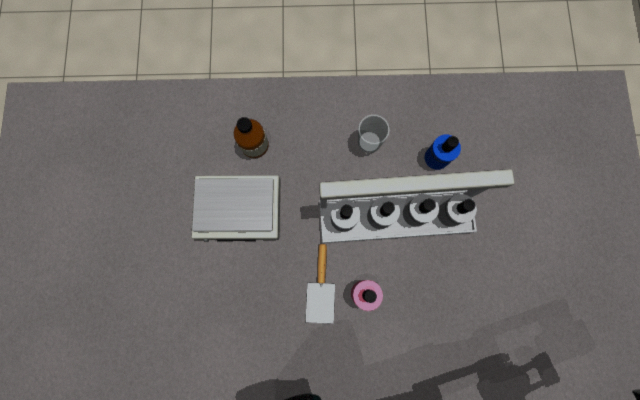

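The four grey canisters have knobs at top-view pixels (346,212), (387,209), (427,206) and (466,206). Pink (368,296) and blue (442,150) are the look-alikes. Moves only allow shift and yaw, so I'll test whether a pose out of reach leans the tool.

{"name": "arm_command", "arguments": {"targets": [[0.08,-0.18,0.3,0],[0.16,-0.36,0.3,0],[0.24,-0.54,0.3,0],[0.32,-0.72,0.3,0],[0.38,-0.92,0.3,0],[0.38,-0.92,0.3,0],[0.38,-0.92,0.3,0],[0.38,-0.92,0.3,0]]}}

```text
time: 0.77
tool_pos: [0.3057, -0.7413, 0.2745]
ee_rot: [-3.137, -0.002, 0.387]
wrist_force: [-0.1, 1.3, -5.2]
width: 0.094
finger_force: 0.0
```

{"name": "arm_command", "arguments": {"targets": [[0,0,0.4,0],[0,0,0.8,0],[0,0,0.8,0],[0,0,0.8,0]]}}

```text
time: 1.1
tool_pos: [0.2805, -0.6805, 0.3988]
ee_rot: [3.092, -0.0, 0.387]
wrist_force: [0.9, -0.4, 0.8]
width: 0.094
finger_force: 0.0
```

```bash
python3 - <<'E'
from h import *
o=robot.get_obs(); print({k:np.round(o[k],3).tolist() for k in('time','joint_positions','tool_pos','ee_rot')})
E
```

```text
{'time': 1.1, 'joint_positions': [-1.259, 0.625, 0.274, 0.005, 2.194, -0.072], 'tool_pos': [0.28, -0.68, 0.399], 'ee_rot': [3.092, -0.0, 0.387]}
```

The tool leaned 0.05 rad at the elbow limit, so leaning is possible. I'll push further.

{"name": "arm_command", "arguments": {"targets": [[0,0,0.8,0],[0,0,0.8,0],[0,0,0.8,0],[0,0,0.8,0],[0,0,0.8,0],[0,0,0.8,0]]}}

```text
time: 1.6
tool_pos: [0.2431, -0.5898, 0.5089]
ee_rot: [3.066, -0.0, 0.387]
wrist_force: [-0.0, -0.4, 0.5]
width: 0.0941
finger_force: 0.0
```

```bash
python3 - <<'E'
from h import *
o=robot.get_obs(); print({k:np.round(o[k],3).tolist() for k in('time','joint_positions','tool_pos','ee_rot')})
E
```

```text
{'time': 1.6, 'joint_positions': [-1.273, 0.46, 0.275, 0.01, 2.332, -0.082], 'tool_pos': [0.243, -0.59, 0.509], 'ee_rot': [3.066, -0.0, 0.387]}
```

{"name": "arm_command", "arguments": {"targets": [[-0.05,0.1,-0.1,0],[-0.05,0.1,-0.2,0],[-0.05,0.1,-0.2,0],[-0.05,0.1,-0.2,0]]}}

```text
time: 1.93
tool_pos: [0.217, -0.5365, 0.3976]
ee_rot: [3.084, -0.002, 0.387]
wrist_force: [0.1, -1.7, -2.4]
width: 0.0942
finger_force: 0.0
```

```bash
python3 - <<'E'
from h import *
o=robot.get_obs(); print({k:np.round(o[k],3).tolist() for k in('time','joint_positions','tool_pos','ee_rot')})
E
```

```text
{'time': 1.933, 'joint_positions': [-1.289, 0.154, 0.916, 0.009, 2.014, -0.101], 'tool_pos': [0.217, -0.537, 0.398], 'ee_rot': [3.084, -0.002, 0.387]}
```

Lean persists across calls, so it can be ratcheted. I'll yaw first so the lean falls along tool x (radial), then ratchet.

{"name": "arm_command", "arguments": {"targets": [[0,0,0,-0.4],[0,0,0,-0.4],[0,0,0,-0.4],[0,0,0,-0.4],[0,0,0,-0.4],[0,0,0,-0.4],[0,0,0,-0.4]]}}

```text
time: 2.52
tool_pos: [0.2185, -0.5407, 0.4066]
ee_rot: [3.068, 0.001, -0.456]
wrist_force: [-0.7, 0.6, -0.2]
width: 0.0941
finger_force: 0.0
```

{"name": "arm_command", "arguments": {"targets": [[0,0,0.1,-0.4],[0,0,0.2,-0.4],[0,0,0.3,-0.4],[0,0,0.4,-0.4],[0,0,0.8,-0.4],[0,0,0.8,-0.4],[0,0,0.8,-0.4],[0,0,0.8,-0.4]]}}

```text
time: 3.18
tool_pos: [0.1884, -0.4756, 0.5867]
ee_rot: [3.068, -0.02, -1.289]
wrist_force: [-0.4, -0.8, -0.6]
width: 0.0939
finger_force: 0.0
```

{"name": "arm_command", "arguments": {"targets": [[0,0,0.8,0],[0,0,0.8,0],[0,0,0.8,0],[0,0,0.8,0]]}}

```text
time: 3.52
tool_pos: [0.1628, -0.4201, 0.6273]
ee_rot: [3.068, -0.04, -1.285]
wrist_force: [0.7, 0.8, 0.0]
width: 0.0945
finger_force: 0.0
```

```bash
python3 - <<'E'
from h import *
o=robot.get_obs(); print({k:np.round(o[k],3).tolist() for k in('time','joint_positions','tool_pos','ee_rot')})
E
```

```text
{'time': 3.517, 'joint_positions': [-1.269, 0.235, 0.274, -0.142, 2.589, 1.465], 'tool_pos': [0.163, -0.42, 0.627], 'ee_rot': [3.068, -0.04, -1.285]}
```

{"name": "arm_command", "arguments": {"targets": [[0,0,0.8,0],[0,0,0.8,0],[0,0,0.8,0],[0,0,0.8,0]]}}

```text
time: 3.85
tool_pos: [0.1401, -0.3713, 0.6567]
ee_rot: [3.067, -0.057, -1.284]
wrist_force: [0.1, -0.5, 0.1]
width: 0.0937
finger_force: 0.0
```

{"name": "arm_command", "arguments": {"targets": [[-0.1,0.3,0.3,0],[-0.1,0.3,0.3,0],[-0.1,0.3,0.3,0],[-0.1,0.3,0.3,0]]}}

```text
time: 4.18
tool_pos: [0.1176, -0.3287, 0.6871]
ee_rot: [3.051, -0.122, -1.279]
wrist_force: [0.5, -0.2, -0.1]
width: 0.0939
finger_force: 0.0
```

```bash
python3 - <<'E'
from h import *
o=robot.get_obs(); print({k:np.round(o[k],3).tolist() for k in('time','joint_positions','tool_pos','ee_rot')})
E
```

```text
{'time': 4.183, 'joint_positions': [-1.301, 0.081, 0.274, -0.189, 2.654, 1.381], 'tool_pos': [0.118, -0.329, 0.687], 'ee_rot': [3.051, -0.122, -1.279]}
```

{"name": "arm_command", "arguments": {"targets": [[-0.2,0.5,0.1,0],[-0.2,0.5,0.1,0],[-0.2,0.5,0.1,0],[-0.2,0.5,0.1,0],[-0.2,0.5,0.1,0],[-0.2,0.5,0.1,0]]}}

```text
time: 4.68
tool_pos: [0.0364, -0.1403, 0.6687]
ee_rot: [3.034, -0.147, -1.275]
wrist_force: [-0.6, -0.1, 0.4]
width: 0.0941
finger_force: 0.0
```

```bash
python3 - <<'E'
from h import *
o=robot.get_obs(); print({k:np.round(o[k],3).tolist() for k in('time','joint_positions','tool_pos','ee_rot')})
E
```

```text
{'time': 4.683, 'joint_positions': [-1.56, -0.384, 0.697, -0.132, 2.655, 1.171], 'tool_pos': [0.036, -0.14, 0.669], 'ee_rot': [3.034, -0.147, -1.275]}
```

{"name": "arm_command", "arguments": {"targets": [[0,-0.1,0.5,0],[0,-0.1,0.5,0],[0,-0.1,0.5,0],[0,-0.1,0.5,0]]}}

```text
time: 5.02
tool_pos: [0.0368, -0.2019, 0.6993]
ee_rot: [3.018, -0.176, -1.273]
wrist_force: [-0.0, -0.1, -1.0]
width: 0.094
finger_force: 0.0
```

{"name": "arm_command", "arguments": {"targets": [[0,-0.1,0.5,0],[0,-0.1,0.5,0],[0,-0.1,0.5,0],[0,-0.1,0.5,0]]}}

```text
time: 5.35
tool_pos: [0.0345, -0.2476, 0.7191]
ee_rot: [3.002, -0.207, -1.269]
wrist_force: [0.2, -0.1, -0.3]
width: 0.0941
finger_force: 0.0
```

```bash
python3 - <<'E'
from h import *
o=robot.get_obs(); print({k:np.round(o[k],3).tolist() for k in('time','joint_positions','tool_pos','ee_rot')})
E
```

```text
{'time': 5.35, 'joint_positions': [-1.551, -0.118, 0.363, -0.165, 2.654, 1.148], 'tool_pos': [0.035, -0.248, 0.719], 'ee_rot': [3.002, -0.207, -1.269]}
```

{"name": "arm_command", "arguments": {"targets": [[0,0,0,-0.27],[0,0,0,-0.27],[0,0,0,-0.27],[0,0,0.1,-0.27],[0,0,0.2,-0.27],[0,0.1,0.5,-0.27],[0,0.1,0.5,-0.27]]}}

```text
time: 5.93
tool_pos: [0.0145, -0.2469, 0.7186]
ee_rot: [2.997, -0.244, -1.826]
wrist_force: [0.0, -0.5, -0.4]
width: 0.094
finger_force: 0.0
```

{"name": "arm_command", "arguments": {"targets": [[0,0.3,0.5,0],[0,0.3,0.5,0],[0,0.3,0.5,0],[0,0.3,0.5,0]]}}

```text
time: 6.27
tool_pos: [-0.0072, -0.194, 0.7288]
ee_rot: [2.992, -0.286, -1.822]
wrist_force: [0.3, 0.1, -0.3]
width: 0.0942
finger_force: 0.0
```

{"name": "arm_command", "arguments": {"targets": [[0,0.3,0.9,0],[0,0.3,0.9,0],[0,0.3,0.9,0],[0,0.3,0.9,0]]}}

```text
time: 6.6
tool_pos: [-0.0284, -0.176, 0.7422]
ee_rot: [2.978, -0.323, -1.816]
wrist_force: [0.0, 0.1, -0.2]
width: 0.094
finger_force: 0.0
```

```bash
python3 - <<'E'
from h import *
o=robot.get_obs(); print({k:np.round(o[k],3).tolist() for k in('time','joint_positions','tool_pos','ee_rot')})
E
```

```text
{'time': 6.6, 'joint_positions': [-1.608, -0.211, 0.364, -0.497, 2.654, 1.325], 'tool_pos': [-0.028, -0.176, 0.742], 'ee_rot': [2.978, -0.323, -1.816]}
```

{"name": "arm_command", "arguments": {"targets": [[0,-0.05,0,-0.36],[0,-0.1,0,-0.36],[0,-0.2,0,-0.36],[0,-0.3,0,-0.36],[0,-0.3,0,-0.36],[0,-0.3,0,-0.36],[0,-0.3,0,-0.36]]}}

```text
time: 7.18
tool_pos: [-0.0267, -0.3112, 0.7008]
ee_rot: [2.967, -0.313, -2.569]
wrist_force: [0.3, -1.1, -0.1]
width: 0.0938
finger_force: 0.0
```

```bash
python3 - <<'E'
from h import *
o=robot.get_obs(); print({k:np.round(o[k],3).tolist() for k in('time','joint_positions','tool_pos','ee_rot')})
E
```

```text
{'time': 7.183, 'joint_positions': [-1.445, 0.089, 0.281, -0.836, 2.653, 1.954], 'tool_pos': [-0.027, -0.311, 0.701], 'ee_rot': [2.967, -0.313, -2.569]}
```

{"name": "arm_command", "arguments": {"targets": [[0,0,0.8,0],[0,0,0.8,0],[0,0,0.8,0],[0,0,0.8,0]]}}

```text
time: 7.52
tool_pos: [-0.0451, -0.2703, 0.7218]
ee_rot: [2.991, -0.341, -2.568]
wrist_force: [0.9, -0.2, -1.0]
width: 0.0939
finger_force: 0.0
```

```bash
python3 - <<'E'
from h import *
o=robot.get_obs(); print({k:np.round(o[k],3).tolist() for k in('time','joint_positions','tool_pos','ee_rot')})
E
```

```text
{'time': 7.517, 'joint_positions': [-1.475, 0.029, 0.274, -0.888, 2.654, 1.86], 'tool_pos': [-0.045, -0.27, 0.722], 'ee_rot': [2.991, -0.341, -2.568]}
```

{"name": "arm_command", "arguments": {"targets": [[0.1,0,0.9,0],[0.1,0,0.9,0],[0.1,0,0.9,0],[0.1,0,0.9,0]]}}

```text
time: 7.85
tool_pos: [-0.0495, -0.2464, 0.7319]
ee_rot: [2.992, -0.364, -2.564]
wrist_force: [-0.5, 0.2, -0.0]
width: 0.094
finger_force: 0.0
```

{"name": "arm_command", "arguments": {"targets": [[0.1,0,0.9,0],[0.1,0,0.9,0],[0.1,0,0.9,0],[0.1,0,0.9,0]]}}

```text
time: 8.18
tool_pos: [-0.0524, -0.223, 0.7408]
ee_rot: [2.994, -0.385, -2.56]
wrist_force: [0.9, -0.3, 0.1]
width: 0.0938
finger_force: 0.0
```

```bash
python3 - <<'E'
from h import *
o=robot.get_obs(); print({k:np.round(o[k],3).tolist() for k in('time','joint_positions','tool_pos','ee_rot')})
E
```

```text
{'time': 8.183, 'joint_positions': [-1.43, -0.031, 0.274, -1.019, 2.654, 1.762], 'tool_pos': [-0.052, -0.223, 0.741], 'ee_rot': [2.994, -0.385, -2.56]}
```

{"name": "arm_command", "arguments": {"targets": [[0.02,-0.06,-0.06,0],[0.04,-0.12,-0.12,0],[0.06,-0.18,-0.18,0],[0.08,-0.24,-0.24,0],[0.1,-0.3,-0.3,0],[0.1,-0.36,-0.36,0],[0.1,-0.42,-0.42,0],[0.1,-0.48,-0.46,0]]}}

```text
time: 8.85
tool_pos: [-0.0022, -0.4588, 0.5131]
ee_rot: [2.993, -0.384, -2.559]
wrist_force: [0.5, 0.1, 0.1]
width: 0.0942
finger_force: 0.0
```

{"name": "arm_command", "arguments": {"targets": [[0,-0.06,-0.02,0],[0,-0.12,-0.04,0],[0,-0.18,-0.06,0],[0,-0.24,-0.06,0],[0,-0.5,-0.06,0],[0,-0.6,0,0],[0,-0.6,0,0],[0,-0.6,0,0]]}}

```text
time: 9.52
tool_pos: [-0.0089, -0.7018, 0.4666]
ee_rot: [2.992, -0.391, -2.549]
wrist_force: [1.5, -2.3, -1.8]
width: 0.0939
finger_force: 0.0
```

```bash
python3 - <<'E'
from h import *
o=robot.get_obs(); print({k:np.round(o[k],3).tolist() for k in('time','joint_positions','tool_pos','ee_rot')})
E
```

```text
{'time': 9.517, 'joint_positions': [-1.462, 0.564, 0.284, -0.514, 2.18, 2.365], 'tool_pos': [-0.009, -0.702, 0.467], 'ee_rot': [2.992, -0.391, -2.549]}
```

{"name": "arm_command", "arguments": {"targets": [[0,0,0.8,0],[0,0,0.8,0],[0,0,0.8,0],[0,0,0.8,0]]}}

```text
time: 9.85
tool_pos: [-0.0231, -0.6299, 0.5528]
ee_rot: [3.027, -0.418, -2.556]
wrist_force: [-0.3, -1.7, 0.2]
width: 0.0939
finger_force: 0.0
```

```bash
python3 - <<'E'
from h import *
o=robot.get_obs(); print({k:np.round(o[k],3).tolist() for k in('time','joint_positions','tool_pos','ee_rot')})
E
```

```text
{'time': 9.85, 'joint_positions': [-1.468, 0.439, 0.274, -0.557, 2.253, 2.288], 'tool_pos': [-0.023, -0.63, 0.553], 'ee_rot': [3.027, -0.418, -2.556]}
```

{"name": "arm_command", "arguments": {"targets": [[0,0,0.9,0],[0,0,0.9,0],[0,0,0.9,0],[0,0,0.9,0]]}}

```text
time: 10.18
tool_pos: [-0.0369, -0.5638, 0.6115]
ee_rot: [3.043, -0.437, -2.554]
wrist_force: [0.2, -0.1, 0.5]
width: 0.0939
finger_force: 0.0
```

{"name": "arm_command", "arguments": {"targets": [[0,0,0.9,0],[0,0,0.9,0],[0,0,0.9,0],[0,0,0.9,0]]}}

```text
time: 10.52
tool_pos: [-0.0502, -0.5036, 0.6559]
ee_rot: [3.055, -0.457, -2.552]
wrist_force: [-0.6, 0.2, -0.1]
width: 0.0938
finger_force: 0.0
```

{"name": "arm_command", "arguments": {"targets": [[0,0,0.9,0],[0,0,0.9,0],[0,0,0.9,0],[0,0,0.9,0]]}}

```text
time: 10.85
tool_pos: [-0.0629, -0.4496, 0.6901]
ee_rot: [3.067, -0.477, -2.55]
wrist_force: [0.7, -0.3, -0.8]
width: 0.0938
finger_force: 0.0
```

```bash
python3 - <<'E'
from h import *
o=robot.get_obs(); print({k:np.round(o[k],3).tolist() for k in('time','joint_positions','tool_pos','ee_rot')})
E
```

```text
{'time': 10.85, 'joint_positions': [-1.497, 0.176, 0.274, -0.685, 2.385, 2.064], 'tool_pos': [-0.063, -0.45, 0.69], 'ee_rot': [3.067, -0.477, -2.55]}
```

{"name": "arm_command", "arguments": {"targets": [[0,0,0.9,0],[0,0,0.9,0],[0,0,0.9,0],[0,0,0.9,0],[0,0,0.9,0]]}}

```text
time: 11.27
tool_pos: [-0.077, -0.3937, 0.7196]
ee_rot: [3.076, -0.497, -2.548]
wrist_force: [-0.3, 0.4, -0.4]
width: 0.0941
finger_force: 0.0
```

{"name": "arm_command", "arguments": {"targets": [[0,0,0.9,0],[0,0,0.9,0],[0,0,0.9,0],[0,0,0.9,0],[0,0,0.9,0]]}}

```text
time: 11.68
tool_pos: [-0.0899, -0.3459, 0.7417]
ee_rot: [3.084, -0.519, -2.547]
wrist_force: [0.2, 0.1, 0.0]
width: 0.094
finger_force: 0.0
```

{"name": "arm_command", "arguments": {"targets": [[0,0,0.9,0],[0,0,0.9,0],[0,0,0.9,0],[0,0,0.9,0],[0,0,0.9,0]]}}

```text
time: 12.1
tool_pos: [-0.1016, -0.306, 0.7582]
ee_rot: [3.09, -0.54, -2.545]
wrist_force: [0.1, 0.6, 0.5]
width: 0.0941
finger_force: 0.0
```

```bash
python3 - <<'E'
from h import *
o=robot.get_obs(); print({k:np.round(o[k],3).tolist() for k in('time','joint_positions','tool_pos','ee_rot')})
E
```

```text
{'time': 12.1, 'joint_positions': [-1.567, -0.014, 0.275, -0.783, 2.441, 1.846], 'tool_pos': [-0.102, -0.306, 0.758], 'ee_rot': [3.09, -0.54, -2.545]}
```

```bash
python3 - <<'E'
from h import *
t=cv2.imread("pics/t0.png")
a=cv2.resize(t[165:245,315:515],None,fx=4,fy=4,interpolation=cv2.INTER_CUBIC)
b=cv2.resize(t[165:245,180:300],None,fx=4,fy=4,interpolation=cv2.INTER_CUBIC)
b=cv2.copyMakeBorder(b,0,0,0,800-b.shape[1],cv2.BORDER_CONSTANT)
cv2.imwrite("pics/t0c.png",np.vstack([a[:290],b[:300]]))
E
```

```text
(no output)
```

View pics/t0c.png

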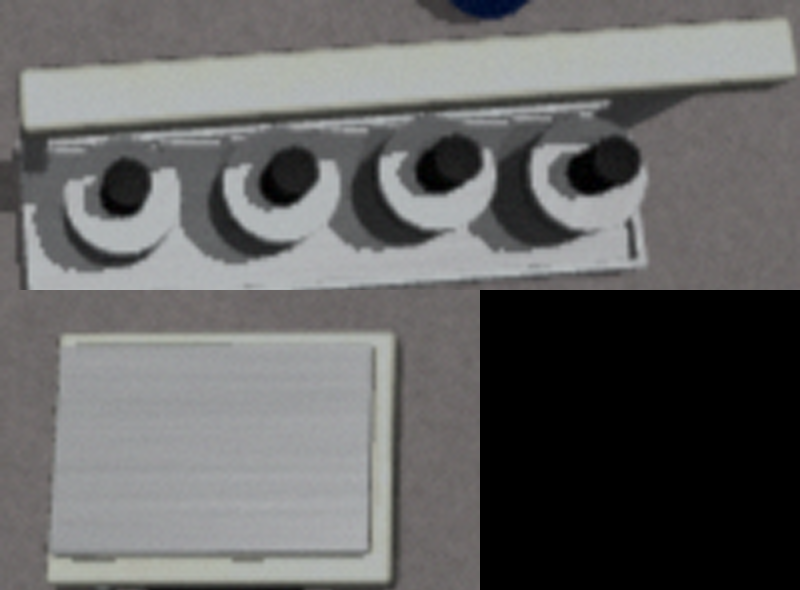

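{"name": "arm_command", "arguments": {"targets": [[0.08,0,0,0.06],[0.16,0,-0.02,0.12],[0.24,0,-0.04,0.18],[0.32,0,-0.06,0.24],[0.4,0,-0.1,0.3],[0.48,0,-0.15,0.36],[0.56,0,-0.2,0.42],[0.6,0.0,-0.24,0.48]]}}

```text
time: 12.77
tool_pos: [0.2007, -0.3063, 0.637]
ee_rot: [3.09, -0.54, -1.537]
wrist_force: [-0.8, -0.5, 0.6]
width: 0.0941
finger_force: 0.0
```

```bash
python3 - <<'E'
from h import *
o=robot.get_obs(); print({k:np.round(o[k],3).tolist() for k in('time','joint_positions','tool_pos','ee_rot')})
E
```

```text
{'time': 12.767, 'joint_positions': [-0.766, -0.286, 0.89, -0.478, 2.113, 2.017], 'tool_pos': [0.201, -0.306, 0.637], 'ee_rot': [3.09, -0.54, -1.537]}
```

```bash
cat >> h.py <<'E'
def ray(n,uv,z,pose=None):
    c=robot.camera_info(n); f=200/np.tan(np.radians(c['vfov']/2)); T=np.array(c['extrinsics'])
    uv=np.atleast_2d(uv).astype(float)
    d=np.c_[(uv[:,0]-c['cx'])/f,-(uv[:,1]-c['cy'])/f,-np.ones(len(uv))]@T[:3,:3].T
    return T[:3,3]+d*((z-T[2,3])/d[:,2])[:,None]
def proj(n,P,T=None):
    c=robot.camera_info(n); f=200/np.tan(np.radians(c['vfov']/2)); T=np.array(c['extrinsics']) if T is None else T
    q=(np.atleast_2d(P)-T[:3,3])@T[:3,:3]; return np.c_[c['cx']-f*q[:,0]/q[:,2],c['cy']+f*q[:,1]/q[:,2]]
E
python3 - <<'E'
from h import *
k=np.array([[128,180],[294,172],[456,159],[616,160]])/4+[315,165]
P=ray("top",k,.15);print(P.round(4),np.linalg.norm(np.diff(P,axis=0),axis=1))
p=np.array([[60,344],[375,344],[368,552],[50,552]])/4+[180,165-72.5]
Q=ray("top",p,.068);print(Q.round(4),Q.mean(0))
b=np.array([[25,130],[795,78]])/4+[315,165]
B=ray("top",b,.215);print("bar front bottom",B.round(4)); B=ray("top",b,.245);print(B.round(4),np.linalg.norm(B[1]-B[0]))
s=np.array([[28,290],[645,265]])/4+[315,165]; print(ray("top",s,.028))
E
```

```text
[[ 0.5723 -0.0638  0.15  ]
 [ 0.5747 -0.1491  0.15  ]
 [ 0.5798 -0.2326  0.15  ]
 [ 0.5777 -0.3145  0.15  ]] [0.0853573  0.08365219 0.08199491]
[[0.665  0.2771 0.068 ]
 [0.6613 0.0962 0.068 ]
 [0.5419 0.0999 0.068 ]
 [0.5454 0.2781 0.068 ]] [0.60340921 0.18784064 0.068     ]
bar front bottom [[ 0.5873 -0.0112  0.215 ]
 [ 0.6052 -0.3795  0.215 ]]
[[ 0.5817 -0.0111  0.245 ]
 [ 0.5989 -0.365   0.245 ]] 0.3543222782780926
[[ 0.52764423 -0.01171469  0.028     ]
 [ 0.5351727  -0.37071732  0.028     ]]
```

Crop: the row's knob tops are at crop pixels (128,180), (294,172), (456,159) and (616,160), which puts them at x≈0.575, y≈-0.064, -0.149, -0.232 and -0.315. These are the grey steel ones on the stand; pink and blue are off it. The pan centre is about (0.603, 0.188). A 31° lean clears the bar by about 23 mm, so I'll use it.

{"name": "arm_command", "arguments": {"targets": [[0,0,0,0.06],[0.05,0,-0.05,0.12],[0.1,0,-0.1,0.18],[0.15,0.05,-0.15,0.24],[0.2,0.1,-0.2,0.3],[0.25,0.15,-0.25,0.36],[0.3,0.2,-0.3,0.42],[0.35,0.24,-0.35,0.48]]}}

```text
time: 13.43
tool_pos: [0.3703, -0.188, 0.4657]
ee_rot: [3.09, -0.541, -0.538]
wrist_force: [-0.4, -0.5, -0.1]
width: 0.0942
finger_force: 0.0
```

{"name": "arm_command", "arguments": {"targets": [[0,0,-0.06,0.06],[0,0,-0.12,0.12],[0.04,0,-0.18,0.18],[0.08,0,-0.24,0.24],[0.1,0,-0.3,0.268],[0.1,0,-0.3,0.268],[0.1,0,-0.3,0.268]]}}

```text
time: 14.02
tool_pos: [0.4192, -0.1897, 0.3138]
ee_rot: [3.095, -0.536, 0.012]
wrist_force: [-0.8, 0.3, 0.6]
width: 0.0939
finger_force: 0.0
```

```bash
python3 - <<'E'
from h import *
o=robot.get_obs(); print({k:np.round(o[k],4).tolist() for k in('time','joint_positions','tool_pos','ee_rot')})
save("wrist","pics/w1.png")
E
```

```text
{'time': 14.0167, 'joint_positions': [-0.8221, -0.4954, 1.7349, 0.3546, 1.4932, 0.7963], 'tool_pos': [0.4192, -0.1897, 0.3138], 'ee_rot': [3.0949, -0.5358, 0.0115]}
```

View pics/w1.png

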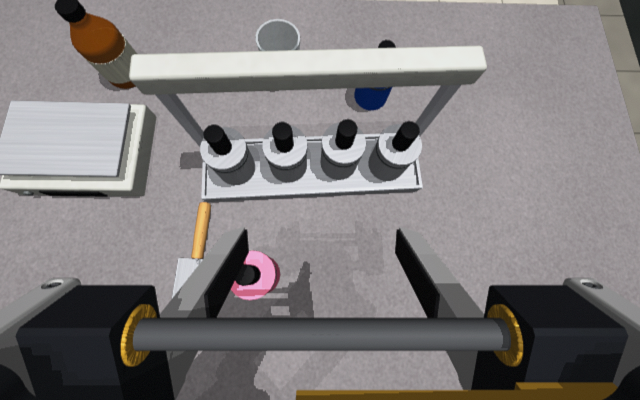

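Wrist view: knob tops are at (213,131), (281,128), (348,126) and (408,128), with the bar behind them and the pink decoy at (250,273).

```bash
cat >> h.py <<'E'
from scipy.spatial.transform import Rotation as Rn
def toolT():
    o=robot.get_obs(); T=np.eye(4); T[:3,:3]=Rn.from_euler('xyz',o['ee_rot']).as_matrix(); T[:3,3]=o['tool_pos']; return T
def wray(uv,z):
    c=robot.camera_info("wrist"); f=200/np.tan(np.radians(c['vfov']/2)); T=toolT()@np.array(c['T_tool_cam'])
    uv=np.atleast_2d(uv).astype(float)
    d=np.c_[(uv[:,0]-c['cx'])/f,-(uv[:,1]-c['cy'])/f,-np.ones(len(uv))]@T[:3,:3].T
    return T[:3,3]+d*((z-T[2,3])/d[:,2])[:,None]
E
python3 - <<'E'
from h import *
P=wray([[213,131],[281,128],[348,126],[408,128]],.15);print(P.round(4),np.linalg.norm(np.diff(P,axis=0),axis=1))
print(wray([[120,103],[110,178],[-3,176]],.068).round(3)); print(wray([[203,200],[421,188]],.028).round(3))
T=toolT(); print((T[:3,:3]@[0,0,-.019]).round(4))
E
```

```text
[[ 0.58   -0.0596  0.15  ]
 [ 0.5853 -0.1459  0.15  ]
 [ 0.5894 -0.2332  0.15  ]
 [ 0.5876 -0.3128  0.15  ]] [0.08642261 0.08736283 0.0796222 ]
[[0.667 0.116 0.068]
 [0.543 0.111 0.068]
 [0.545 0.271 0.068]]
[[ 0.519 -0.013  0.028]
 [ 0.54  -0.37   0.028]]
[-0.0098  0.0008  0.0163]
```

{"name": "arm_command", "arguments": {"targets": [[0.04,0.05,-0.03,0.013],[0.08,0.1,-0.06,0.013],[0.12,0.15,-0.1,0.013],[0.16,0.2,-0.15,0.013],[0.2,0.24,-0.19,0.013],[0.23,0.262,-0.22,0.013],[0.23,0.262,-0.22,0.013],[0.23,0.262,-0.22,0.013]], "claw": 0.35}}

```text
time: 14.73
tool_pos: [0.5359, -0.0579, 0.2091]
ee_rot: [3.088, -0.543, 0.047]
wrist_force: [0.6, -0.0, -0.6]
width: 0.0615
finger_force: 0.0
```

```bash
python3 - <<'E'
from h import *
o=robot.get_obs(); print({k:np.round(o[k],4).tolist() for k in('time','joint_positions','tool_pos','ee_rot','wrist_force','width')})
im=save("wrist","pics/w2.png")
E
```

```text
{'time': 14.7333, 'joint_positions': [-0.2926, -0.3464, 1.8481, 0.1359, 1.1109, 1.219], 'tool_pos': [0.5359, -0.0579, 0.2091], 'ee_rot': [3.0884, -0.5427, 0.0466], 'wrist_force': [0.6449, -0.0119, -0.5729], 'width': 0.0615}
```

View pics/w2.png

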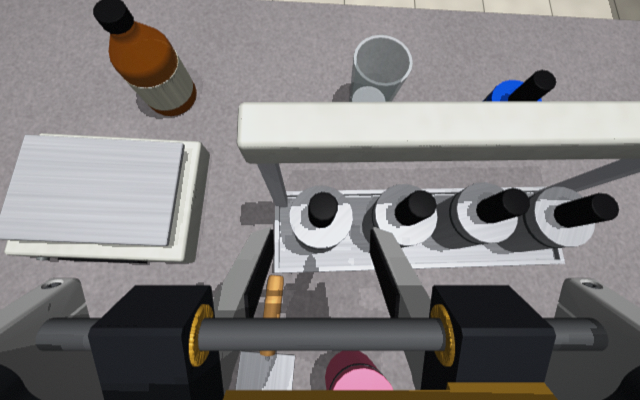

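Knob 1's top is at (323,207), centred between the fingertips; the others are at (421,202), (514,202) and (605,206).

```bash
python3 - <<'E'
from h import *
print(wray([[323,205],[421,202],[514,202],[605,206]],.15).round(4)); print(wray([[22,136],[185,142],[168,243],[0,240]],.068).round(3))
T=toolT(); print((T[:3,:3]@[0,0,-.019]).round(4),T[:3,2].round(3))
E
```

```text
[[ 0.5753 -0.0616  0.15  ]
 [ 0.5806 -0.1475  0.15  ]
 [ 0.5832 -0.2316  0.15  ]
 [ 0.5821 -0.3155  0.15  ]]
[[0.665 0.282 0.068]
 [0.665 0.098 0.068]
 [0.548 0.1   0.068]
 [0.546 0.273 0.068]]
[-0.0099  0.0006  0.0162] [ 0.519 -0.03  -0.854]
```

{"name": "arm_command", "arguments": {"targets": [[0.03,-0.003,-0.06,0],[0.06,-0.005,-0.11,0],[0.085,-0.008,-0.155,0],[0.098,-0.008,-0.18,0],[0.098,-0.008,-0.182,0],[0.098,-0.008,-0.182,0]]}}

```text
time: 15.28
tool_pos: [0.5845, -0.0642, 0.1174]
ee_rot: [3.089, -0.542, 0.042]
wrist_force: [-0.2, -0.6, 0.5]
width: 0.0614
finger_force: 0.0
```

{"name": "arm_command", "arguments": {"targets": [[0,0,0,0],[0,0,0,0],[0,0,0,0],[0,0,0,0]], "claw": 1}}

```text
time: 15.62
tool_pos: [0.5844, -0.0631, 0.1172]
ee_rot: [3.089, -0.542, 0.044]
wrist_force: [-0.0, -0.8, 0.4]
width: 0.0381
finger_force: 0.0
```

{"name": "arm_command", "arguments": {"targets": [[0,0,0,0],[0,0,0,0],[0,0,0,0],[0,0,0,0]]}}

```text
time: 15.95
tool_pos: [0.5842, -0.0621, 0.1161]
ee_rot: [3.091, -0.541, 0.043]
wrist_force: [-1.0, 2.1, 3.2]
width: 0.0256
finger_force: 29.8
```

{"name": "arm_command", "arguments": {"targets": [[0,0,0.012,0],[0,0,0.024,0],[0,0,0.036,0],[0,0,0.05,0],[0,0,0.05,0],[0,0,0.05,0],[0,0,0.05,0]]}}

```text
time: 16.53
tool_pos: [0.5835, -0.0627, 0.1398]
ee_rot: [3.09, -0.538, 0.044]
wrist_force: [-0.5, 0.2, -7.9]
width: 0.0258
finger_force: 29.9
```

7.9 N, so can 1 (leftmost) is full. Carrying it to the far pan spot: first forward away from the bar, then up and left.

{"name": "arm_command", "arguments": {"targets": [[-0.03,0,0,0],[-0.06,0,0.01,0],[-0.08,0.02,0.04,0],[-0.08,0.06,0.08,0],[-0.08,0.11,0.1,0],[-0.08,0.17,0.11,0],[-0.07,0.23,0.11,0],[-0.05,0.29,0.11,0]]}}

```text
time: 17.2
tool_pos: [0.5581, 0.0837, 0.1958]
ee_rot: [3.091, -0.54, 0.043]
wrist_force: [1.4, -1.0, -8.5]
width: 0.0255
finger_force: 30.0
```

{"name": "arm_command", "arguments": {"targets": [[0.02,0.06,0,0],[0.04,0.12,0,0],[0.06,0.18,0,0],[0.08,0.23,-0.01,0],[0.1,0.27,-0.01,0],[0.11,0.29,-0.02,0],[0.113,0.294,-0.02,0],[0.113,0.294,-0.02,0]]}}

```text
time: 17.87
tool_pos: [0.6148, 0.2292, 0.1835]
ee_rot: [3.088, -0.536, 0.045]
wrist_force: [0.2, -0.8, -8.0]
width: 0.0255
finger_force: 30.0
```

```bash
python3 - <<'E'
from h import *
o=robot.get_obs(); print({k:np.round(o[k],4).tolist() for k in('time','joint_positions','tool_pos','ee_rot','wrist_force','width')})
save("scene","pics/s1.png")
E
```

```text
{'time': 17.8667, 'joint_positions': [0.3894, -0.0056, 1.6095, -0.2581, 1.0582, 2.0019], 'tool_pos': [0.6148, 0.2292, 0.1835], 'ee_rot': [3.0884, -0.5363, 0.0448], 'wrist_force': [0.1757, -0.8354, -7.9969], 'width': 0.0255}
```

View pics/s1.png

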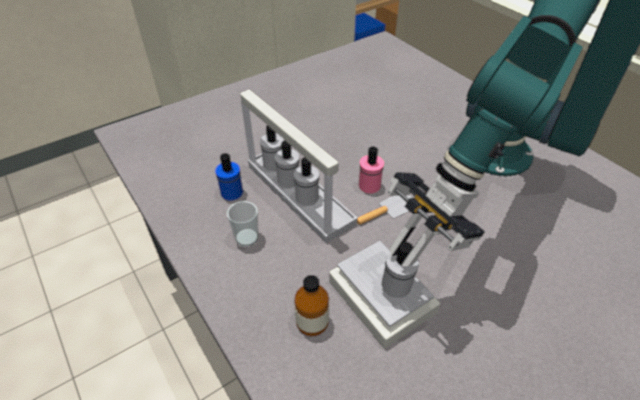

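The canister hangs upright over the pan at pixel (400,275). Lowering it.

{"name": "arm_command", "arguments": {"targets": [[0,0,-0.01,0],[0,0,-0.02,0],[0,0,-0.028,0],[0,0,-0.036,0],[0,0,-0.042,0],[0,0,-0.047,0],[0,0,-0.049,0],[0,0,-0.049,0]]}}

```text
time: 18.58
tool_pos: [0.616, 0.2288, 0.1623]
ee_rot: [3.089, -0.542, 0.044]
wrist_force: [-1.7, -1.9, -1.7]
width: 0.0255
finger_force: 30.0
```

{"name": "arm_command", "arguments": {"targets": [[0,0,-0.002,0],[0,0,-0.002,0],[0,0,-0.002,0]]}}

```text
time: 18.83
tool_pos: [0.6162, 0.2291, 0.1613]
ee_rot: [3.089, -0.542, 0.044]
wrist_force: [-2.2, -3.0, -0.4]
width: 0.0251
finger_force: 30.0
```

{"name": "arm_command", "arguments": {"targets": [[0,0,0,0],[0,0,0,0],[0,0,0,0],[0,0,0,0],[0,0,0,0],[0,0,0,0]], "claw": 0.35}}

```text
time: 19.33
tool_pos: [0.6158, 0.2298, 0.1606]
ee_rot: [3.091, -0.541, 0.044]
wrist_force: [-0.4, -0.0, 0.5]
width: 0.0601
finger_force: 0.0
```

{"name": "arm_command", "arguments": {"targets": [[-0.03,0,0.05,0],[-0.06,0,0.1,0],[-0.09,0,0.15,0],[-0.11,-0.03,0.16,0],[-0.12,-0.08,0.16,0],[-0.12,-0.14,0.16,0],[-0.12,-0.2,0.16,0],[-0.12,-0.26,0.16,0]]}}

```text
time: 20.0
tool_pos: [0.5553, 0.0987, 0.2407]
ee_rot: [3.09, -0.542, 0.045]
wrist_force: [-0.2, -0.6, 0.0]
width: 0.0613
finger_force: 0.0
```

{"name": "arm_command", "arguments": {"targets": [[-0.03,-0.06,-0.02,0],[-0.04,-0.13,-0.04,0],[-0.04,-0.2,-0.06,0],[-0.04,-0.27,-0.07,0],[-0.04,-0.34,-0.08,0],[-0.03,-0.41,-0.08,0],[-0.025,-0.47,-0.08,0],[-0.025,-0.49,-0.08,0]]}}

```text
time: 20.67
tool_pos: [0.5431, -0.1501, 0.2002]
ee_rot: [3.088, -0.541, 0.04]
wrist_force: [1.0, 0.1, 0.3]
width: 0.0613
finger_force: 0.0
```

{"name": "arm_command", "arguments": {"targets": [[0,0,0,0]]}}

```text
time: 20.75
tool_pos: [0.543, -0.1488, 0.2]
ee_rot: [3.089, -0.54, 0.04]
wrist_force: [-0.1, -0.1, -0.2]
width: 0.0607
finger_force: 0.0
```

```bash
python3 - <<'E'
from h import *
o=robot.get_obs(); print({k:np.round(o[k],4).tolist() for k in('time','tool_pos','ee_rot','width')})
im=robot.snapshot("wrist"); m=(im.max(2)<40).astype(np.uint8); m[:170]=0; m[240:]=0
n,l,s,c=cv2.connectedComponentsWithStats(m)
for i in range(1,n):
    if s[i,4]>150: print(s[i],c[i].round(1))
save("wrist","pics/w3.png")
E
```

```text
{'time': 20.75, 'tool_pos': [0.543, -0.1488, 0.2], 'ee_rot': [3.089, -0.5401, 0.0395], 'width': 0.0607}
[391 189  41  36 871] [410.7 206.6]
[303 193  29  35 563] [314.9 208.8]
[ 473  194   54   35 1319] [500.  211.6]
```

View pics/w3.png

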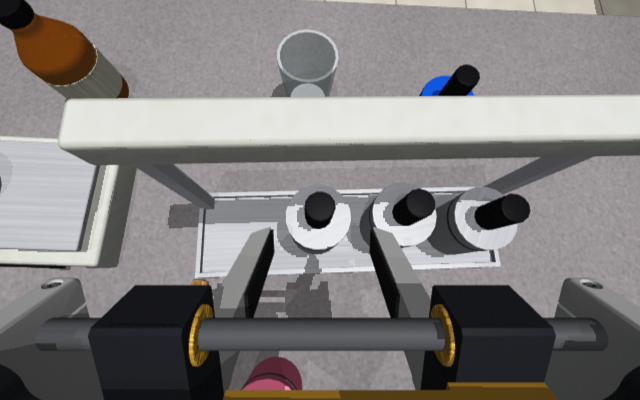

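Knob 2's top at (320,204) is centred between the fingers. Gripping it.

{"name": "arm_command", "arguments": {"targets": [[0.03,0,-0.055,0],[0.06,0.002,-0.11,0],[0.085,0.002,-0.15,0],[0.094,0.002,-0.166,0],[0.094,0.002,-0.166,0]]}}

```text
time: 21.27
tool_pos: [0.5891, -0.1423, 0.1137]
ee_rot: [3.093, -0.535, 0.045]
wrist_force: [-0.6, 0.3, 0.8]
width: 0.0611
finger_force: 0.0
```

{"name": "arm_command", "arguments": {"targets": [[0,0,0,0],[0,0,0,0],[0,0,0,0],[0,0,0,0],[0,0,0,0],[0,0,0,0],[0,0,0,0]], "claw": 1}}

```text
time: 21.85
tool_pos: [0.5906, -0.1449, 0.1184]
ee_rot: [3.09, -0.542, 0.043]
wrist_force: [0.6, -0.4, 3.5]
width: 0.0256
finger_force: 29.9
```

{"name": "arm_command", "arguments": {"targets": [[0,0,0.012,0],[0,0,0.024,0],[0,0,0.036,0],[0,0,0.05,0],[0,0,0.05,0],[0,0,0.05,0],[0,0,0.05,0]]}}

```text
time: 22.43
tool_pos: [0.5897, -0.1447, 0.1416]
ee_rot: [3.09, -0.539, 0.044]
wrist_force: [0.2, 0.9, -3.1]
width: 0.0257
finger_force: 29.9
```

3.1 N, so can 2 is empty. Putting it back and going to can 3.

{"name": "arm_command", "arguments": {"targets": [[0,0,-0.015,0],[0,0,-0.03,0],[0,0,-0.04,0],[0,0,-0.047,0],[0,0,-0.049,0],[0,0,-0.049,0],[0,0,-0.049,0]]}}

```text
time: 23.02
tool_pos: [0.5905, -0.1447, 0.1185]
ee_rot: [3.09, -0.541, 0.044]
wrist_force: [-1.8, 0.5, 4.8]
width: 0.0254
finger_force: 29.9
```

{"name": "arm_command", "arguments": {"targets": [[0,0,0,0],[0,0,0,0],[0,0,0,0],[0,0,0,0],[0,0,0,0],[0,0,0,0]], "claw": 0.35}}

```text
time: 23.52
tool_pos: [0.5899, -0.1447, 0.1172]
ee_rot: [3.09, -0.54, 0.044]
wrist_force: [-0.0, 0.2, -0.0]
width: 0.0602
finger_force: 0.0
```

{"name": "arm_command", "arguments": {"targets": [[-0.03,0,0.05,0],[-0.06,0,0.1,0],[-0.09,0,0.15,0],[-0.094,-0.03,0.165,0],[-0.09,-0.09,0.165,0],[-0.088,-0.15,0.165,0],[-0.088,-0.17,0.165,0],[-0.088,-0.17,0.165,0]]}}

```text
time: 24.18
tool_pos: [0.5457, -0.2319, 0.1995]
ee_rot: [3.09, -0.539, 0.04]
wrist_force: [-0.5, 0.4, -0.3]
width: 0.0612
finger_force: 0.0
```

```bash
python3 - <<'E'
from h import *
o=robot.get_obs(); print({k:np.round(o[k],4).tolist() for k in('time','tool_pos','ee_rot','width')})
save("wrist","pics/w4.png")
E
```

```text
{'time': 24.1833, 'tool_pos': [0.5457, -0.2319, 0.1995], 'ee_rot': [3.0902, -0.5391, 0.0401], 'width': 0.0612}
```

View pics/w4.png

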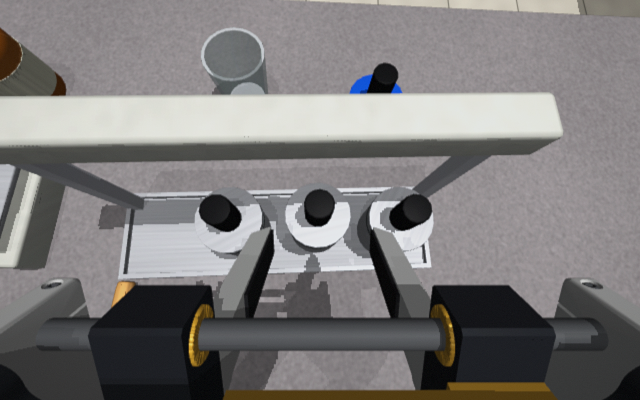

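Can 2 stands upright at (228,215). Knob 3's top at (320,203) is centred. Gripping it.

{"name": "arm_command", "arguments": {"targets": [[0.03,0,-0.055,0],[0.06,0,-0.11,0],[0.085,0,-0.15,0],[0.094,0,-0.163,0],[0.094,0,-0.163,0]]}}

```text
time: 24.65
tool_pos: [0.5922, -0.2271, 0.115]
ee_rot: [3.094, -0.535, 0.044]
wrist_force: [0.8, 0.7, -1.1]
width: 0.0609
finger_force: 0.0
```

{"name": "arm_command", "arguments": {"targets": [[0,0,0,0],[0,0,0,0],[0,0,0,0],[0,0,0,0],[0,0,0,0],[0,0,0,0],[0,0,0,0]], "claw": 1}}

```text
time: 25.23
tool_pos: [0.5936, -0.2303, 0.1202]
ee_rot: [3.089, -0.543, 0.043]
wrist_force: [-1.0, -0.2, 3.6]
width: 0.0258
finger_force: 29.9
```

{"name": "arm_command", "arguments": {"targets": [[0,0,0.012,0],[0,0,0.024,0],[0,0,0.036,0],[0,0,0.05,0],[0,0,0.05,0],[0,0,0.05,0],[0,0,0.05,0]]}}

```text
time: 25.82
tool_pos: [0.5926, -0.2295, 0.1428]
ee_rot: [3.09, -0.539, 0.044]
wrist_force: [-0.4, 0.1, -8.3]
width: 0.0255
finger_force: 29.9
```

8.3 N, so can 3 is full and can 4 must be the other empty one. Carrying can 3 to the near pan spot.

{"name": "arm_command", "arguments": {"targets": [[-0.05,0,0,0],[-0.1,0,0.01,0],[-0.15,0,0.03,0],[-0.16,0.04,0.06,0],[-0.16,0.1,0.1,0],[-0.16,0.16,0.11,0],[-0.16,0.22,0.12,0],[-0.16,0.28,0.12,0]]}}

```text
time: 26.48
tool_pos: [0.5129, -0.0888, 0.2051]
ee_rot: [3.089, -0.542, 0.043]
wrist_force: [1.4, 0.2, -7.7]
width: 0.0255
finger_force: 30.0
```

{"name": "arm_command", "arguments": {"targets": [[0,0.06,0,0],[0,0.12,0,0],[0.02,0.18,0,0],[0.06,0.24,0,0],[0.1,0.3,0,0],[0.14,0.36,-0.01,0],[0.17,0.41,-0.02,0],[0.19,0.45,-0.03,0]]}}

```text
time: 27.15
tool_pos: [0.6083, 0.1388, 0.1872]
ee_rot: [3.093, -0.538, 0.044]
wrist_force: [-0.3, -0.8, -7.7]
width: 0.025
finger_force: 30.0
```

{"name": "arm_command", "arguments": {"targets": [[0.008,0.01,0,0],[0.014,0.018,0,0],[0.014,0.018,0,0],[0.014,0.018,0,0]]}}

```text
time: 27.48
tool_pos: [0.6146, 0.1437, 0.1883]
ee_rot: [3.09, -0.539, 0.043]
wrist_force: [0.2, -0.8, -7.2]
width: 0.0255
finger_force: 30.0
```

{"name": "arm_command", "arguments": {"targets": [[0,0.002,-0.012,0],[0,0.002,-0.024,0],[0,0.002,-0.034,0],[0,0.002,-0.042,0],[0,0.002,-0.05,0],[0,0.002,-0.056,0],[0,0.002,-0.058,0],[0,0.002,-0.058,0]]}}

```text
time: 28.15
tool_pos: [0.6157, 0.1449, 0.161]
ee_rot: [3.089, -0.542, 0.044]
wrist_force: [-2.2, -2.5, -1.2]
width: 0.0255
finger_force: 30.0
```

```bash
python3 - <<'E'
from h import *
save("scene","pics/s2.png"); o=robot.get_obs(); print(o['time'],np.round(o['tool_pos'],4),np.round(o['wrist_force'],1))
E
```

```text
28.2 [0.6157 0.1449 0.1611] [-1.6 -3.3 -1.9]
```

View pics/s2.png

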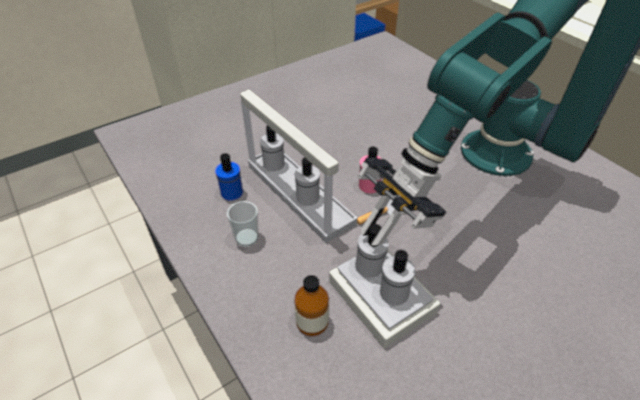

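Both cans are upright on the pan at (370,255) and (397,280), and two remain upright on the stand at (272,150) and (308,185). Releasing and backing off.

{"name": "arm_command", "arguments": {"targets": [[0,0,-0.003,0],[0,0,-0.003,0],[0,0,-0.003,0]]}}

```text
time: 28.45
tool_pos: [0.6159, 0.1452, 0.1596]
ee_rot: [3.089, -0.543, 0.044]
wrist_force: [-2.1, -2.5, 1.1]
width: 0.0253
finger_force: 30.0
```

{"name": "arm_command", "arguments": {"targets": [[0,0,0,0],[0,0,0,0],[0,0,0,0],[0,0,0,0],[0,0,0,0],[0,0,0,0]], "claw": 0.35}}

```text
time: 28.95
tool_pos: [0.6151, 0.1456, 0.1581]
ee_rot: [3.09, -0.54, 0.044]
wrist_force: [0.6, 0.2, -0.5]
width: 0.06
finger_force: 0.0
```

{"name": "arm_command", "arguments": {"targets": [[-0.03,0,0.05,0],[-0.06,0,0.1,0],[-0.09,0,0.15,0],[-0.12,0,0.2,0],[-0.15,0,0.26,0],[-0.18,0,0.32,0],[-0.2,0,0.36,0],[-0.2,0,0.36,0]]}}

```text
time: 29.62
tool_pos: [0.5156, 0.1461, 0.3464]
ee_rot: [3.093, -0.553, 0.043]
wrist_force: [0.2, 0.2, 1.2]
width: 0.0609
finger_force: 0.0
```

```bash
python3 - <<'E'
from h import *
o=robot.get_obs(); print(o['time'],np.round(o['tool_pos'],4),np.round(o['wrist_force'],1))
t=save("top","pics/t2.png"); s=save("scene","pics/s3.png")
cv2.imwrite("pics/f.png",np.vstack([cv2.resize(s[60:360,200:480],(560,600))[:,:,::-1]]))
E
```

```text
29.6167 [0.5156 0.1461 0.3464] [0.2 0.2 1.2]
```

View pics/f.png

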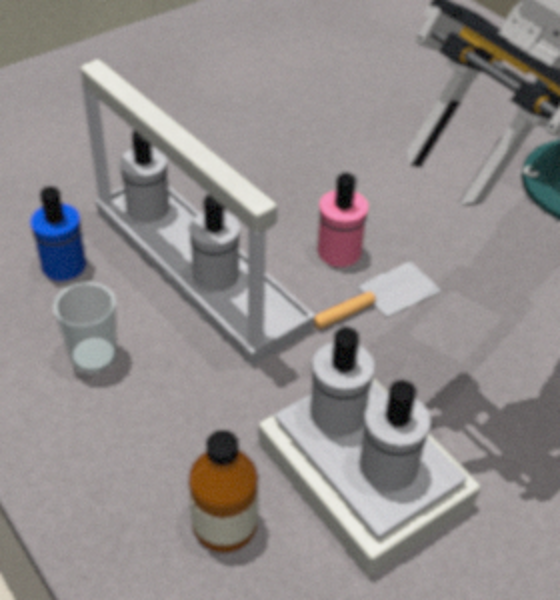

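The crop shows two canisters upright on the pan, two upright on the stand, the bystanders untouched and the gripper clear. Handing in.

```bash
python3 -c "
from bench import robot
print(robot.close_job())"
```

```text
the job is handed in; nothing more can be done
None
```

The two full canisters (the leftmost and the third from the left) stand upright side by side on the scale pan, the other two stand upright on the stand (the fourth was never lifted, empty by elimination), and the job was handed in at about 30 s of the 72 s allowed; the verdict was not shown.

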